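# Load the battery test slide and hold it at its detent

## Robot

A 6-joint arm with a two-finger parallel gripper is mounted at the origin on the work surface. World frame = base frame: x ahead of the robot, y to its left, z up, the work surface at z = 0. Lengths are in m, angles in degrees, forces in N, time in s.
With the tool pointing down it reaches from about 0.375 to 0.9 m from the base axis. Payload 3.1 kg.
Tool frame: the origin (TCP) lies between the finger pads, 19 mm behind the fingertips; this is the grasp point; z points along the fingers, y is the line along which they close (so a half turn about z gives the same grasp; the last joint's range is limited). The gripper opens to 87 mm and grips with 3 to 60 N. Pads are 19 mm wide; open, the fingers measure 117 mm over their backs; the gripper's body (75 mm by 190 mm) begins 51 mm behind the grasp point.
Start: joints at [58.298, 30.224, 82.088, -0, 67.689, -10.227], TCP at [0.229, 0.582, 0.241] pointing down, gripper open.
Joint ranges: [-176.69, 176.69], [-43.24, 126.21], [12.49, 139.97], [-82, 262], [0, 151.66], [-163.58, 163.58]. Speed limits (degrees/s): [159.86, 159.86, 180, 180, 180, 180].

## Interface

Orientations are given as a 3x3 rotation matrix whose columns are the frame's x, y, z axes.
In Python, from rig import bot, imaging, finder gives the robot as it stands. The module is installed in compiled form; this text tells all that it offers.
- The arm moves only by the tool play_rows, never from a script. Its argument "motion" is a list that holds one entry, the list of rows, each a list of 6 numbers: the shift along the tool's x, y, z in m, then the turn, a rotation vector about the tool's x, y, z in degrees. In form: [[[dx, dy, dz, wx, wy, wz], ...]]. A call has 1 to 8 rows; each row is the pose to reach, as a shift and turn from the pose commanded when the call began, along the tool's axes at that moment; what a row does not reach only later rows make up. A row lasts 1/12 s, in which the tool goes at most 41.7 mm and 7.16 degrees, less where a joint would pass 70% of its speed; a pose out of reach is approached as far as the arm can. A call with a gripper value outside its range is refused whole. "fingers" is the finger opening in m, from 0 to 0.087, set as the call begins (left out, the last holds). The fingers move at their own pace and stop on an object; the grip force is fixed at half the most. Time passes only in rows, so rows that repeat a pose let the fingers close. It gives the time, the measured TCP pose, the force, the opening and the grip force at its end, in the units of the state.
- bot.read_state(): the state, without advancing time (a new reading comes with each control period).
- imaging.capture(name): name is "side" or "top" or "wrist"; returns a dict with "frame" (480x640x3 uint8, red, green, blue), "camera_matrix" (3x3 intrinsics, pixels), "k1" (the pictures are not rectified: a ray, as slopes to the right and down, at radius r is drawn at 1 + k1 r^2 times it, then the intrinsics apply), "R" (3x3) and "t" (3): a world point X has camera coordinates R X + t. Camera axes: x right, y down, z forward; pixel columns grow to the right and rows downward; lengths in m; the calibration is good to about 2 mm. A picture is of the moment at which its call begins. There is no depth.
- bot.hand_in(): hands the job in; it is judged then, once.
Trained networks look in the newest picture that a camera, given by its name, has taken for a name from the list of things; names that differ only in an ending like _2 or _b are one class to them, and where a whole thing is asked for, a point or a joint stands for the part that bears it (a point fixed in the world has none). Each returns a list of dicts, best first, with "confidence" (0 to 1); they miss things now and then, are a little off and sometimes report something else, mostly with a low value. They report only what shows in the picture. A call takes as long as a camera call. They do not tell look-alikes from the thing itself.
- finder.recognise(camera, name): "at" ([x, y, z] in m, in world coordinates, good to about 4 mm: the middle of the surface that is visible of it).
- finder.outline_of(camera, name): "pixels" (480x640 bool, what is visible of it).
The state is a dict: "time_s": time; "joint_positions": joint angles; "qvel": joint speeds; "tau": joint torques, N m; "position": TCP position; "tcp_rot": TCP orientation; "force": force on the tool from outside, world axes, zero at the start; "moment": the same for the moment, N m; "opening": opening from 0.0 (shut) to 1.0 (fully open); "grasp_force": force on a finger pad.
Only numpy, scipy, OpenCV 4.12 (cv2) and the standard library are available. Lean on these libraries where they do the work, as an engineer would, in place of code of your own. Each camera call takes 0.05 s, during which the arm holds its last target. There are 200 camera calls.

## Task

Lay the small three-cell battery pack flat in the nest of the test slide while the slide is still out in front of the test head. Then take the slide by its upright handle and push it along its rail under the head until you feel the spring ball drop into its notch; stop at that click without pushing on past it, and finish still gripping the handle, keeping the slide still in the notch with the pack in the nest. Leave the other things on the bench where they are.

Things in the scene. Friction and masses are not known exactly. Their poses are not given: they have to be found in the camera images.
- pack: the battery pack to load: three cells side by side in blue shrink wrap, 54 (x) x 66 (y) x 20 (z) mm, about 150 g, loose, flat on the bench to the robot's right. Origin: centre of its underside; z up, y along the cells. Either way round fits. The other blue pack is twice as wide
- fixture: fixed aluminium base plate of the test slide, 180 (x) x 370 (y) x 12 mm, with a steel rail along its y. Origin: centre of its underside; the slide moves towards its +y
- slide: the black carriage on the rail, moves only along the fixture's y (same axes as the fixture); 1.5 N friction, a stop at each end of the rail. Its plate is 94 mm wide (x), from y -65 to +45 mm, then a 34 mm wide tongue back to y -145 mm; the plate's top is 32 mm above the bench. Origin: under the nest centre, 22 mm above the bench
- slide_nest (a point): centre of the nest floor on the slide (axes as the slide), 32 mm above the bench. The nest is a pocket 58 (x) x 70 (y) mm between four L-shaped corner lips 8 mm high and 4 mm thick. Each x side is open for a finger over its middle 42 mm. The pack lies with its cells along y
- slide_handle (a point): grip point of the slide's handle: an upright aluminium blade, 14 mm (x) x 24 mm (y), top 82 mm above the bench; this point is 82 mm above the bench at the middle of its top, and lies 120 mm behind the nest centre (slide's -y)
- head: the test head, a fixed bridge over the rail: two legs and a beam 168 mm (x) x 70 mm (y), underside 66 mm and top 84 mm above the bench, a grey block 45 mm high on it. Origin: at the middle of the bridge, 12 mm above the bench; axes as the fixture. Its place along the rail differs from run to run
- head_ball (a point): the spring ball in the head's +x leg, 26 mm above the bench, 58 mm from the rail's middle. A ramp on the slide meets it some 34 mm before the notch (push about 5 N for 12 mm, then 2.5 N), then it drops into the notch, where the nest centre is level with the ball along the rail. Pushing on out of the notch takes about 12 N; let go within 3 mm of it, the ball draws the slide into the notch
- big_pack: bystander: six-cell blue pack, 108 x 66 x 20 mm, loose
- board_a: bystander: green circuit board, 72 x 46 mm, 15 mm high with its parts, loose
- board_b: bystander: a second such circuit board, loose
- screwdriver: bystander: screwdriver, 170 mm, lying on the bench, loose
- screw_cup: bystander: grey plastic bowl, 64 mm across, 35 mm high, loose
Not all that is in view belongs to the job. Leave any brown, orange or white look-alike of the pack alone.

How it is judged (in metres and radians):
On the way:
1. the pack lies seated in the nest, let go, with the slide still clear of the test head (x of pack in the frame of slide_nest between -0.005 and 0.005 m and y of pack in the frame of slide_nest between -0.005 and 0.005 m and z of pack in the frame of slide_nest between -0.004 and 0.004 m and angle between the y axis of pack and the y axis of slide_nest, either way round below 0.1 rad and angle between pack's own z axis and vertical below 0.08 rad and contact force between the fingers and pack below 0.3 N and y of slide_nest in the frame of head below -0.07 m), for 0.2 s.
At the end, for the whole second after the job is handed in: the slide rests at the notch (nest centre within 3 mm of the head's origin along the rail) and still (under 5 mm/s), the pack is seated in the nest (within 5 mm and 0.1 rad, flat), and the fingers still hold the slide at its handle (over 3 N, TCP within 45 mm of the handle's top) (y of slide_nest in the frame of head between -0.003 and 0.003 m and x of pack in the frame of slide_nest between -0.005 and 0.005 m and y of pack in the frame of slide_nest between -0.005 and 0.005 m and z of pack in the frame of slide_nest between -0.004 and 0.004 m and angle between the y axis of pack and the y axis of slide_nest, either way round below 0.1 rad and angle between pack's own z axis and vertical below 0.08 rad and linear speed of slide below 0.005 m/s and contact force between the fingers and slide above 3 N and distance between the grasp point and slide_handle below 0.045 m); the arm keeps its last pose, push and grip.
It fails at once if the slide is pushed more than 10 mm past the notch (y of slide_nest in the frame of head above 0.01 m).
It fails at once if another thing on the bench is moved more than 30 mm (distance of any of big_pack, board_a, board_b, screwdriver, screw_cup from where it was at the start of the episode above 0.03 m).
It also fails if it takes over 54 s, if anything falls off the work surface, if the arm or the gripper's body presses on something with over 40 N, if the wrist force passes 120 N, or if a joint passes its speed limit or range.

## Working session

There is one attempt and no reset: what is moved stays moved. The work goes in short steps, Python scripts to look and compute and a tool call to move; the robot and the scene stay as the last step left them, time stands still between calls to the robot, and variables do not carry over. Pictures are saved under pics/ and viewed, at most 10 in all, crops included, and the job is handed in when it is done.

Besides the shell and the picture viewer there is one more tool, called as name([rows], argument=value, ...), one row to a line, values as JSON. play_rows: Moves the arm, as the interface text tells. Its arguments: {"type":"object","properties":{"motion":{"type":"array"},"fingers":{"type":"number"}},"required":["motion"]}

```bash
mkdir -p pics
cat > h.py <<'E'
import numpy as np, cv2
from rig import bot, imaging, finder
def cap(n,save=None):
    c=imaging.capture(n)
    if save: cv2.imwrite('pics/'+save,c['frame'][:,:,::-1])
    return c
def ray(c,uv):
    K=np.array(c['camera_matrix']);R=np.array(c['R']);t=np.array(c['t'])
    d=np.linalg.inv(K)@np.array([uv[0],uv[1],1.]);s=d[:2].copy();r=s.copy()
    for _ in range(30): r=s/(1+c['k1']*(r@r))
    return -R.T@t, R.T@np.array([r[0],r[1],1.])
def onz(c,uv,z):
    o,d=ray(c,uv);return o+d*(z-o[2])/d[2]
def rect(c,mask,z):
    "min-area rectangle of mask in world at height z: centre, sizes, angle of long side"
    cs,_=cv2.findContours(mask.astype(np.uint8),cv2.RETR_EXTERNAL,cv2.CHAIN_APPROX_NONE)
    k=max(cs,key=cv2.contourArea)[:,0,:]
    P=np.array([onz(c,p,z)[:2] for p in k])
    return cv2.minAreaRect((P*1000).astype(np.float32))
E
python3 - <<'E'
from h import *
np.set_printoptions(precision=4,suppress=True)
s=bot.read_state();print(s['time_s'],s['position'],s['tcp_rot'])
for n in ['top','side']:
    c=cap(n,n+'0.png');print(n,-np.array(c['R']).T@np.array(c['t']))
    for k in ['pack','big_pack','slide','slide_nest','slide_handle','head','head_ball','fixture','screw_cup','board_a','screwdriver']:
        r=finder.recognise(n,k)
        print(k,[(np.round(x['at'],4).tolist(),round(x['confidence'],2)) for x in r][:4])
    for x in finder.outline_of(n,'pack')[:3]: print(x['confidence'],rect(c,x['pixels'],.02 if n=='top' else .01))
E
```

```text
0.0 [0.2284 0.581  0.2402] [[-0.9306  0.3661 -0.0011]
 [ 0.3661  0.9306 -0.0019]
 [ 0.0004 -0.0022 -1.    ]]
top [0.2776 0.0069 1.3514]
pack [([0.4825, -0.3316, 0.0185], 0.84), ([0.4653, -0.4423, 0.0201], 0.81), ([0.5759, -0.4139, 0.0215], 0.71), ([0.4945, -0.2082, 0.0172], 0.69)]
big_pack [([0.7158, -0.332, 0.0197], 0.6)]
slide [([0.5548, 0.0463, 0.0308], 0.6)]
slide_nest [([0.5566, 0.0492, 0.0269], 0.57)]
slide_handle [([0.5508, 0.0518, 0.0332], 0.65), ([0.5085, 0.2125, 0.0841], 0.32)]
head [([0.5096, 0.2101, 0.0858], 0.8)]
head_ball [([0.5044, 0.2107, 0.0829], 0.87)]
fixture [([0.5369, 0.0782, 0.0141], 0.8)]
screw_cup [([0.3262, 0.2976, 0.0211], 0.69)]
board_a [([0.4695, 0.3875, 0.004], 0.82), ([0.3439, -0.1508, 0.0036], 0.74)]
screwdriver [([0.3416, -0.3886, 0.0181], 0.86)]
0.84 ((490.8223876953125, -208.30859375), (69.25595092773438, 56.655723571777344), 49.62043762207031)
0.73 ((579.7471923828125, -411.54376220703125), (65.5783920288086, 55.80043029785156), 28.133934020996094)
0.72 ((485.04107666015625, -324.9603576660156), (70.2769546508789, 55.81361770629883), 81.148841857910
[... 339 characters left out ...]
6, 0.036], 0.78), ([0.7044, -0.3404, 0.0226], 0.59)]
head [([0.4924, 0.2031, 0.084], 0.9)]
head_ball [([0.4942, 0.1985, 0.0907], 0.66)]
fixture [([0.5227, 0.0539, 0.014], 0.73)]
screw_cup [([0.3319, 0.3064, 0.0243], 0.66)]
board_a [([0.349, -0.1587, 0.0043], 0.82), ([0.4653, 0.3802, 0.0001], 0.71), ([0.5268, 0.0549, 0.0144], 0.24)]
screwdriver [([0.34, -0.3939, 0.0212], 0.67)]
0.97 ((357.2047424316406, -264.9037170410156), (79.64302062988281, 56.1314811706543), 31.480722427368164)
0.94 ((495.60211181640625, -211.23240661621094), (76.85881805419922, 54.1840705871582), 50.28630447387695)
0.91 ((468.3558044433594, -442.50494384765625), (57.613746643066406, 75.31758117675781), 72.64183044433594)
```

View pics/top0.png

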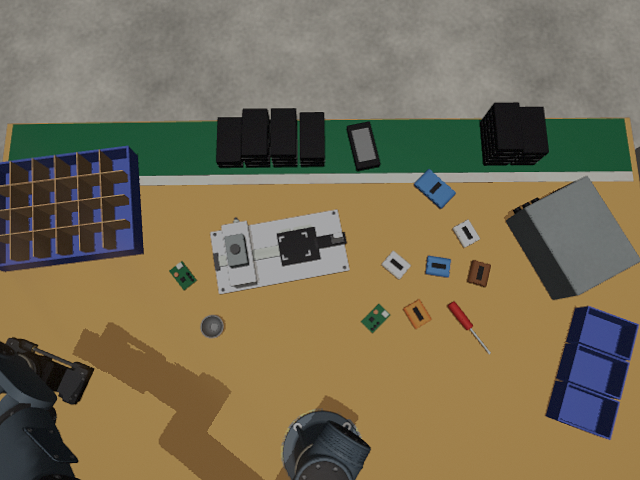

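View pics/side0.png

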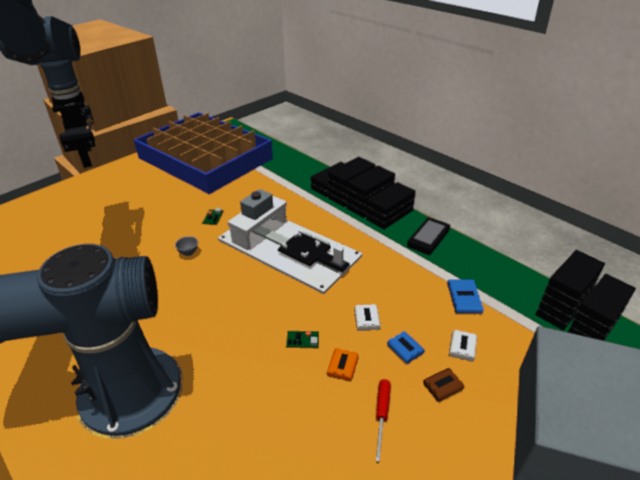

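The top picture shows the small blue pack at (438,266), the slide at (297,245) with its handle at (338,239), and the head at (235,248). The side picture shows the same pack at (405,346). White, orange and brown look-alikes surround it.

```bash
cat >> h.py <<'E'
def blue(c,uv,r=40):
    hsv=cv2.cvtColor(c['frame'],cv2.COLOR_RGB2HSV);m=((hsv[...,0]>95)&(hsv[...,0]<125)&(hsv[...,1]>90)).astype(np.uint8)
    m=cv2.morphologyEx(m,cv2.MORPH_CLOSE,np.ones((9,9)))
    n,l=cv2.connectedComponents(m);return l==l[uv[1],uv[0]] if l[uv[1],uv[0]] else None
E
python3 - <<'E'
from h import *
c=cap('top')
m=blue(c,(438,266)); print('pack col',m.sum(),rect(c,m,.02))
for x in finder.outline_of('top','pack')[:5]: print('pack',rect(c,x['pixels'],.02))
for x in finder.outline_of('top','fixture')[:2]: print('fix',rect(c,x['pixels'],.012),x['pixels'].sum())
for x in finder.outline_of('top','slide')[:2]: print('slide',rect(c,x['pixels'],.032),x['pixels'].sum())
for x in finder.outline_of('top','head')[:2]: print('head',rect(c,x['pixels'],.084),x['pixels'].sum())
a=cv2.resize(c['frame'][195:305,200:360],None,fx=5,fy=5,interpolation=cv2.INTER_CUBIC);cv2.imwrite('pics/fx.png',a[:,:,::-1])
c=cap('side')
m=blue(c,(400,340)); print('pack col',m.sum(),rect(c,m,.01))
for x in finder.outline_of('side','pack')[:5]: print('pack',rect(c,x['pixels'],.01))
E
```

```text
pack col 423 ((486.71136474609375, -327.1661682128906), (64.59380340576172, 51.86748123168945), 79.97459411621094)
pack ((465.3445739746094, -440.12042236328125), (56.62483596801758, 69.03277587890625), 73.78018188476562)
pack ((354.3472900390625, -261.3833923339844), (69.4969711303711, 54.29958724975586), 28.79558753967285)
pack ((579.6467895507812, -412.77685546875), (61.85599136352539, 54.5154914855957), 25.95791244506836)
pack ((486.035400390625, -325.68670654296875), (68.81365203857422, 54.660362243652344), 79.8296127319336)
fix ((544.8563232421875, 60.4688720703125), (181.8181915283203, 270.6749572753906), 9.549142837524414) 6528
slide ((556.943359375, 23.657699584960938), (103.62632751464844, 191.77792358398438), 11.683201789855957) 1771
slide ((325.586181640625, 294.18670654296875), (61.69938659667969, 59.54048156738281), 1.577715516090393) 427
head ((519.2841186523438, 217.75450134277344), (189.5014190673828, 71.78244018554688), 9.761282920837402) 1730
head ((475.8426818847656, -310.6051940917969), (62.098026275634766, 51.13187789916992), 79.82906341552734) 434
pack col 613 ((489.6495666503906, -328.70147705078125), (69.74687194824219, 54.15616226196289), 80.27977752685547)
pack ((494.08831787109375, -210.69630432128906), (78.49952697753906, 57.712852478027344), 49.966033935546875)
pack ((469.5511474609375, -443.5188903808594), (55.334224700927734, 73.70057678222656), 73.82595825195312)
pack ((357.4818115234375, -266.1477966308594), (74.78565216064453, 53.817440032958984), 29.9489688873291)
pack ((584.61669921875, -414.9906005859375), (80.85348510742188, 52.21337890625), 26.53165054321289)
pack ((487.98272705078125, -328.5958557128906), (72.71865844726562, 58.982749938964844), 78.1635971069336)
```

View pics/fx.png

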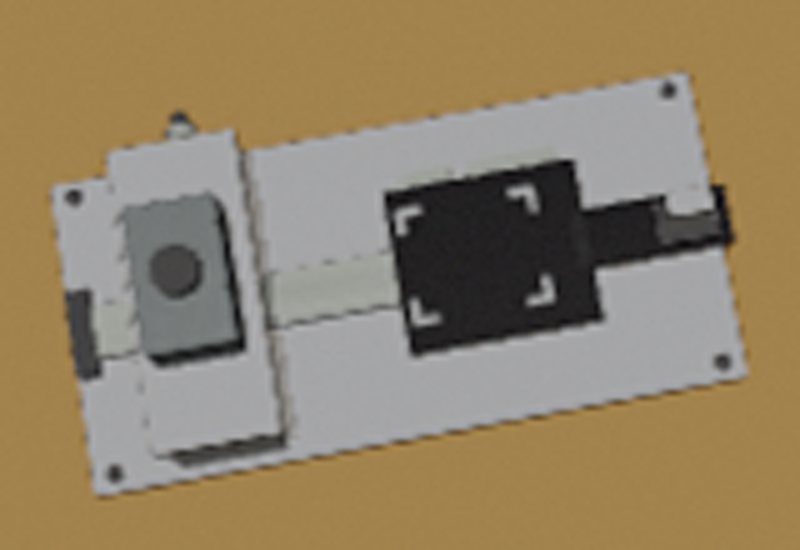

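The crop shows lip outer corners near (396,212), (535,184), (555,300) and (414,322). The plate corners, screws, handle (690,218) and beam corners are visible too. I'll convert these to world coordinates.

Run:
```python
from h import *
np.set_printoptions(precision=4,suppress=True)
c=cap('top')
def W(L,z): return np.array([onz(c,((x+.5)/5-.5+200,(y+.5)/5-.5+195),z)[:2] for x,y in L])
S=W([(74,197),(668,91),(722,362),(114,474)],.012)
P=W([(387,192),(573,160),(604,318),(412,354)],.032)
L=W([(396,212),(535,184),(555,300),(414,322)],.040)
B=W([(107,152),(235,132),(285,437),(155,455)],.084)
for n,Q in zip('SPLB',(S,P,L,B)):
    y=(Q[0]-Q[1]+Q[3]-Q[2])/2; x=(Q[0]-Q[3]+Q[1]-Q[2])/2
    print(n,Q.mean(0),'ly',np.linalg.norm(y),'lx',np.linalg.norm(x),'angy',np.degrees(np.arctan2(-y[0],y[1])),'angx',np.degrees(np.arctan2(x[1],x[0])))
a=np.radians(10.0)
```

```text
S [0.5367 0.1171] ly 0.34396018859920896 lx 0.16008512317013407 angy 9.940714555638003 angx 9.927564581730177
P [0.5458 0.0606] ly 0.10680153348623747 lx 0.09232134851239746 angy 9.860118478546738 angx 9.6463824927398
L [0.5449 0.0708] ly 0.07861216844088444 lx 0.06476561724997303 angy 9.806952273700537 angx 9.343064185106005
B [0.5168 0.2179] ly 0.06936088299971459 lx 0.1679421426545479 angy 8.020710394148097 angx 10.262615761397518
```

```bash
cat >> h.py <<'E'
from scipy.spatial.transform import Rotation as Ro
def go(x,y,z,yaw):
    "row to reach a tool-down pose, tool y at yaw degrees from world x"
    s=bot.read_state();R=np.array(s['tcp_rot']);a=np.radians(yaw)
    ty=np.array([np.cos(a),np.sin(a),0]);tz=np.array([0,0,-1.]);T=np.c_[np.cross(ty,tz),ty,tz]
    d=R.T@(np.array([x,y,z])-s['position']);w=Ro.from_matrix(R.T@T).as_rotvec(degrees=True)
    print(np.round(d,4).tolist()+np.round(w,2).tolist(),'t',round(s['time_s'],2),'pos',np.round(s['position'],4),'f',np.round(s['force'],2),'open',round(s['opening'],3))
E
python3 -c "
from h import *
go(.50,.15,.26,40);go(.485,-.31,.23,-10)"
```

```text
[-0.4104, -0.3023, -0.0187, -0.0, -0.0, 28.53] t 1.7 pos [0.2287 0.5816 0.2412] f [ 0.92  0.61 -0.73] open 1.0
[-0.5649, -0.7359, 0.0113, -0.0, 0.0, 78.53] t 1.7 pos [0.2287 0.5816 0.2412] f [ 0.92  0.61 -0.73] open 1.0
```

play_rows([
  [[-0.41, -0.302, -0.019, 0, 0, 28.5], [-0.41, -0.302, -0.019, 0, 0, 28.5], [-0.41, -0.302, -0.019, 0, 0, 28.5], [-0.41, -0.302, -0.019, 0, 0, 28.5], [-0.41, -0.302, -0.019, 0, 0, 28.5], [-0.41, -0.302, -0.019, 0, 0, 28.5], [-0.41, -0.302, -0.019, 0, 0, 28.5], [-0.41, -0.302, -0.019, 0, 0, 28.5]],
])

```text
time_s: 2.37
position: [0.4068, 0.2979, 0.254]
tcp_rot: [[-0.643, 0.766, 0.001], [0.766, 0.643, 0.0], [-0.0, 0.001, -1.0]]
force: [0.7, 0.4, -0.4]
opening: 1.005
grasp_force: 0.0
```

```bash
python3 -c "
from h import *
go(.485,-.31,.23,-10)"
```

```text
[-0.5157, -0.3312, 0.0239, 0.04, -0.01, 50.04] t 2.37 pos [0.4068 0.2979 0.254 ] f [ 0.67  0.43 -0.43] open 1.005
```

play_rows([
  [[-0.516, -0.331, 0.024, 0, 0, 50], [-0.516, -0.331, 0.024, 0, 0, 50], [-0.516, -0.331, 0.024, 0, 0, 50], [-0.516, -0.331, 0.024, 0, 0, 50], [-0.516, -0.331, 0.024, 0, 0, 50], [-0.516, -0.331, 0.024, 0, 0, 50], [-0.516, -0.331, 0.024, 0, 0, 50], [-0.516, -0.331, 0.024, 0, 0, 50]],
])

```text
time_s: 3.03
position: [0.4487, -0.0328, 0.2409]
tcp_rot: [[0.178, 0.984, 0.001], [0.984, -0.178, -0.0], [0.0, 0.001, -1.0]]
force: [1.5, 0.4, -0.8]
opening: 0.996
grasp_force: 0.0
```

```bash
python3 -c "
from h import *
go(.487,-.328,.22,-10)"
```

```text
[-0.2837, 0.0901, 0.021, 0.06, -0.0, -0.23] t 3.03 pos [ 0.4487 -0.0328  0.2409] f [ 1.47  0.37 -0.77] open 0.996
```

play_rows([
  [[-0.283, 0.09, 0.021, 0, 0, 0], [-0.283, 0.09, 0.021, 0, 0, 0], [-0.283, 0.09, 0.021, 0, 0, 0], [-0.283, 0.09, 0.021, 0, 0, 0], [-0.283, 0.09, 0.021, 0, 0, 0], [-0.283, 0.09, 0.021, 0, 0, 0], [-0.283, 0.09, 0.021, 0, 0, 0], [-0.283, 0.09, 0.021, 0, 0, 0]],
], fingers=0.075)

```text
time_s: 3.7
position: [0.4895, -0.3332, 0.2196]
tcp_rot: [[0.178, 0.984, 0.004], [0.984, -0.178, -0.007], [-0.006, 0.005, -1.0]]
force: [0.6, -0.5, 0.3]
opening: 0.86
grasp_force: 0.0
```

```bash
python3 -c "
from h import *
c=cap('wrist','w1.png')
K=np.array(c['camera_matrix']);print(K[0],-np.array(c['R']).T@np.array(c['t']))
for x in finder.outline_of('wrist','pack')[:3]: print(x['confidence'],rect(c,x['pixels'],.02))
for x in finder.recognise('wrist','pack')[:3]: print(x)
go(.487,-.328,.22,-10)"
```

```text
[379.36920116   0.         315.62030737] [ 0.50185233 -0.26642718  0.36373994]
0.98 ((489.9364013671875, -329.2040100097656), (67.10306549072266, 53.35149002075195), 79.96563720703125)
0.84 ((581.6181030273438, -412.992431640625), (66.066162109375, 55.872562408447266), 27.81085777282715)
0.74 ((360.81097412109375, -266.03656005859375), (69.19029998779297, 54.36968994140625), 30.38711929321289)
{'at': [0.5899, -0.4023, 0.0215], 'confidence': 0.94}
{'at': [0.4643, -0.4552, 0.0201], 'confidence': 0.92}
{'at': [0.3628, -0.2639, 0.021], 'confidence': 0.87}
[-0.003, -0.0002, -0.0009, -0.07, -0.08, -0.06] t 3.85 pos [ 0.4877 -0.325   0.2191] f [-1.1   1.14 -0.11] open 0.859
```

View pics/w1.png

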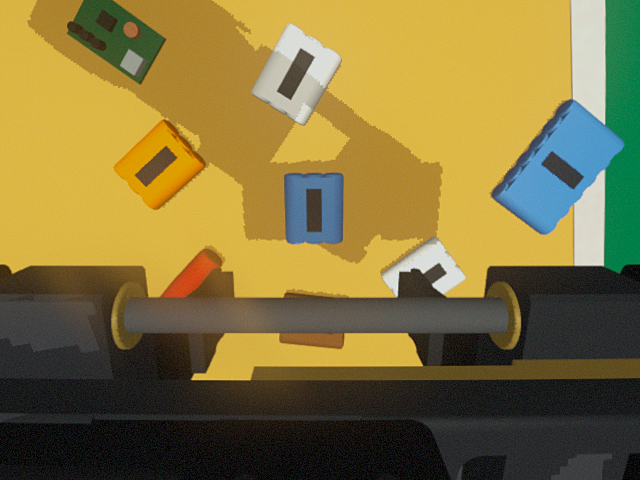

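The wrist picture shows the small blue pack at (313,208), between the finger positions and squared up to the gripper. I'll remeasure it now that the arm has settled.

```bash
python3 -c "
from h import *
for i in range(2):
  c=cap('wrist')
  m=blue(c,(313,206));print(rect(c,m,.02))
  x=min(finder.outline_of('wrist','pack'),key=lambda x:abs(np.argwhere(x['pixels']).mean(0)-[208,313]).sum()); print(x['confidence'],rect(c,x['pixels'],.02))
go(.489,-.329,.023,-10)"
```

```text
Traceback (most recent call last):
  File "h.py", line 16, in rect
    cs,_=cv2.findContours(mask.astype(np.uint8),cv2.RETR_EXTERNAL,cv2.CHAIN_APPROX_NONE)
                          ^^^^^^^^^^^
AttributeError: 'NoneType' object has no attribute 'astype'
```

```bash
python3 -c "
from h import *
for i in range(2):
  c=cap('wrist')
  m=blue(c,(295,206))
  if m is not None: print(rect(c,m,.02))
  x=min(finder.outline_of('wrist','pack'),key=lambda x:abs(np.argwhere(x['pixels']).mean(0)-[208,313]).sum()); print(x['confidence'],rect(c,x['pixels'],.02))
go(.489,-.329,.023,-10)"
```

```text
((490.2105712890625, -328.9583435058594), (64.17179107666016, 51.92399597167969), 80.10121154785156)
0.61 ((490.1299743652344, -329.4911193847656), (67.06294250488281, 54.15359878540039), 80.0757064819336)
((490.0555114746094, -329.2311706542969), (64.52528381347656, 51.945106506347656), 79.93595886230469)
0.63 ((489.8966369628906, -329.240966796875), (66.24301147460938, 53.865638732910156), 80.19033813476562)
[-0.0057, 0.0019, 0.1969, -0.02, -0.03, 0.13] t 4.1 pos [ 0.4882 -0.3232  0.2199] f [0.22 0.06 0.72] open 0.862
```

play_rows([
  [[-0.0055, 0.003, 0.035, 0, 0, 0], [-0.0055, 0.003, 0.07, 0, 0, 0], [-0.0055, 0.003, 0.105, 0, 0, 0], [-0.0055, 0.003, 0.135, 0, 0, 0], [-0.0055, 0.003, 0.16, 0, 0, 0], [-0.0055, 0.003, 0.18, 0, 0, 0], [-0.0055, 0.003, 0.19, 0, 0, 0], [-0.0055, 0.003, 0.196, 0, 0, 0]],
])

```text
time_s: 4.77
position: [0.4899, -0.3297, 0.0225]
tcp_rot: [[0.172, 0.985, -0.002], [0.985, -0.172, 0.002], [0.001, -0.002, -1.0]]
force: [0.4, 0.7, 0.2]
opening: 0.862
grasp_force: 0.0
```

```bash
python3 -c "
from h import *
import time
c=cap('wrist')
go(.490,-.329,.023,-10)"
```

```text
[0.0009, -0.0001, -0.0006, -0.1, -0.07, 0.08] t 4.82 pos [ 0.49   -0.3299  0.0224] f [ 0.52  0.16 -0.98] open 0.862
```

Good; close.

play_rows([
  [[0.0005, 0, -0.0005, 0, 0, 0], [0.0005, 0, -0.0005, 0, 0, 0], [0.0005, 0, -0.0005, 0, 0, 0], [0.0005, 0, -0.0005, 0, 0, 0], [0.0005, 0, -0.0005, 0, 0, 0], [0.0005, 0, -0.0005, 0, 0, 0]],
], fingers=0.03)

```text
time_s: 5.32
position: [0.4905, -0.3309, 0.0253]
tcp_rot: [[0.173, 0.985, 0.001], [0.985, -0.173, -0.001], [-0.001, 0.001, -1.0]]
force: [-1.5, 0.8, 6.9]
opening: 0.617
grasp_force: 30.0
```

play_rows([
  [[0, 0, -0.01, 0, 0, 0], [0, 0, -0.03, 0, 0, 0], [0, 0, -0.06, 0, 0, 0], [0, 0, -0.09, 0, 0, 0], [0, 0, -0.12, 0, 0, 0], [0, 0, -0.15, 0, 0, 0], [0, 0, -0.165, 0, 0, 0], [0, 0, -0.17, 0, 0, 0]],
])

```text
time_s: 5.98
position: [0.4917, -0.3317, 0.1981]
tcp_rot: [[0.173, 0.985, 0.005], [0.985, -0.173, -0.005], [-0.004, 0.006, -1.0]]
force: [0.9, -0.4, -0.6]
opening: 0.615
grasp_force: 30.0
```

```bash
python3 -c "
from h import *
go(.5447,.0707,.17,9.9)"
```

```text
[0.4056, -0.0177, 0.0264, 0.3, 0.29, -19.88] t 5.98 pos [ 0.4917 -0.3317  0.1981] f [ 0.93 -0.4  -0.64] open 0.615
```

play_rows([
  [[0.346, -0.02, 0.0, 0, 0, -19.9], [0.346, -0.02, 0.0, 0, 0, -19.9], [0.346, -0.02, 0.0, 0, 0, -19.9], [0.346, -0.02, 0.0, 0, 0, -19.9], [0.346, -0.02, 0.0, 0, 0, -19.9], [0.346, -0.02, 0.0, 0, 0, -19.9], [0.346, -0.02, 0.0, 0, 0, -19.9], [0.346, -0.02, 0.0, 0, 0, -19.9]],
])

```text
time_s: 6.65
position: [0.528, 0.0027, 0.1933]
tcp_rot: [[-0.172, 0.985, -0.002], [0.985, 0.172, 0.0], [0.001, -0.002, -1.0]]
force: [0.8, -0.7, -0.4]
opening: 0.617
grasp_force: 30.0
```

play_rows([
  [[0, 0, 0, 0, 0, 0], [0, 0, 0, 0, 0, 0], [0, 0, 0, 0, 0, 0], [0, 0, 0, 0, 0, 0]],
])

```text
time_s: 6.98
position: [0.5288, -0.0005, 0.1937]
tcp_rot: [[-0.171, 0.985, -0.001], [0.985, 0.171, -0.0], [-0.0, -0.001, -1.0]]
force: [-0.2, 1.4, -1.6]
opening: 0.618
grasp_force: 30.0
```

```bash
python3 -c "
from h import *
c=cap('wrist','w2.png')
for k in ['slide','slide_nest','head']:
  for x in finder.outline_of('wrist',k)[:2]: print(k,x['confidence'],rect(c,x['pixels'],.032))
go(.5447,.0707,.17,9.9)"
```

```text
slide 0.64 ((552.4964599609375, 61.38370895385742), (103.33232116699219, 110.51073455810547), 9.919955253601074)
slide_nest 0.71 ((552.5769653320312, 61.744346618652344), (103.02775573730469, 109.65271759033203), 10.039310455322266)
[0.0678, 0.0276, 0.024, -0.01, -0.0, -0.11] t 7.18 pos [ 0.529  -0.0008  0.194 ] f [ 0.   -0.56 -2.38] open 0.616
```

View pics/w2.png

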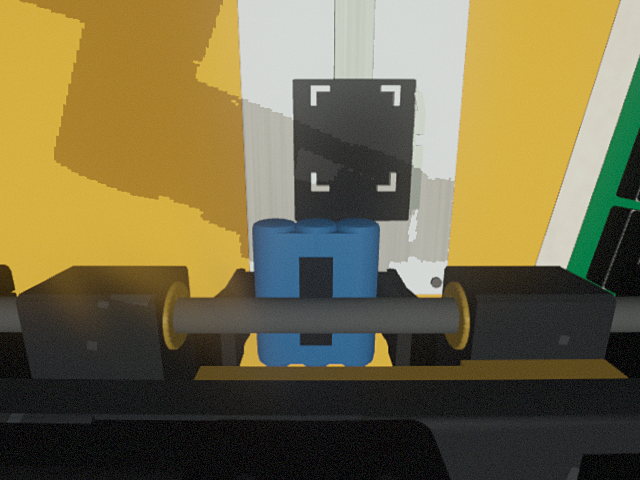

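The wrist picture shows the nest lips clearly, with outer corners near (310,86), (401,86), (397,191) and (312,191). The pack is held square between the fingers, with its front edge near row 220.

```bash
cat > nest.py <<'E'
from h import *
def nest(c,box):
    u0,v0,u1,v1=box;g=cv2.cvtColor(c['frame'],cv2.COLOR_RGB2GRAY)
    f=c['frame'][v0:v1,u0:u1].min(2);m=np.zeros(g.shape,np.uint8);m[v0:v1,u0:u1]=f>110
    ys,xs=np.nonzero(m);P=np.array([onz(c,(x,y),.040)[:2] for x,y in zip(xs,ys)])
    return cv2.minAreaRect((P*1000).astype(np.float32)),len(P)
E
python3 -c "
from nest import *
np.set_printoptions(precision=4,suppress=True)
c=cap('wrist');s=bot.read_state();p=np.array(s['position'])
print(nest(c,(300,83,408,200)))
a=np.radians(9.9);ex=np.array([np.cos(a),np.sin(a),0]);ey=np.array([-np.sin(a),np.cos(a),0])
for z in(.166,.169,.172):
  for uv in [(316,220),(275,220),(358,220)]:
    q=onz(c,uv,z)-p;print(z,uv,q@ex,q@ey)
for uv in [(254,232),(378,232),(316,232)]:
    q=onz(c,uv,.189)-p;print(uv,q@ex,q@ey)
print(c['frame'][205:245,316].tolist()[::2])
print(p)
"
```

```text
(((546.6103515625, 70.7452392578125), (66.67591094970703, 78.76226043701172), 9.688158988952637), 855)
0.166 (316, 220) 0.000832539682027263 0.030383866470804825
0.166 (275, 220) -0.018212005425354005 0.030407180705870923
0.166 (358, 220) 0.02033844548850445 0.030363760462903483
0.169 (316, 220) 0.0008327952134774457 0.031013670190902835
0.169 (275, 220) -0.017880641657429242 0.031036579084953227
0.169 (358, 220) 0.019999571571810686 0.03099391374581758
0.172 (316, 220) 0.0008330507449276284 0.03164347391100085
0.172 (275, 220) -0.017549277889504594 0.03166597746403554
0.172 (358, 220) 0.01966069765511681 0.03162406702873168
(254, 232) -0.02433972557949962 0.030271056406916765
(378, 232) 0.025991644187493845 0.030215577008941417
(316, 232) 0.0008292343132791308 0.03024237192945173
[[46, 51, 45], [50, 44, 48], [40, 49, 51], [45, 44, 49], [52, 48, 53], [45, 47, 49], [48, 57, 59], [38, 61, 87], [42, 66, 91], [41, 68, 92], [43, 74, 104], [41, 84, 120], [66, 109, 150], [61, 111, 148], [56, 106, 149], [64, 111, 150], [62, 110, 150], [60, 109, 148], [63, 111, 149], [58, 109, 148]]
[ 0.529  -0.0007  0.1941]
```

play_rows([
  [[0.02, 0.01, 0.01, 0, 0, 0], [0.045, 0.02, 0.03, 0, 0, 0], [0.06, 0.027, 0.055, 0, 0, 0], [0.0676, 0.0286, 0.08, 0, 0, 0], [0.0676, 0.0286, 0.1, 0, 0, 0], [0.0676, 0.0286, 0.115, 0, 0, 0], [0.0676, 0.0286, 0.12, 0, 0, 0], [0.0676, 0.0286, 0.12, 0, 0, 0]],
])

```text
time_s: 7.9
position: [0.5448, 0.0716, 0.0729]
tcp_rot: [[-0.172, 0.985, -0.003], [0.985, 0.172, 0.0], [0.001, -0.003, -1.0]]
force: [-0.3, 0.6, -1.4]
opening: 0.616
grasp_force: 30.0
```

```bash
python3 -c "
from h import *
for i in range(4):
  c=cap('wrist','w3.png');go(.5457,.0707,.055,9.9)
"
```

```text
[-0.0009, -0.0, 0.0189, -0.04, -0.01, -0.03] t 7.95 pos [0.5456 0.0716 0.0739] f [ 0.45  0.26 -1.44] open 0.617
[-0.0008, -0.0006, 0.0197, 0.05, 0.01, -0.02] t 8.0 pos [0.5461 0.0716 0.0747] f [ 0.15  0.7  -0.45] open 0.616
[-0.0008, -0.0009, 0.0201, 0.12, 0.03, -0.02] t 8.05 pos [0.5465 0.0716 0.0751] f [ 1.08  0.59 -0.57] open 0.614
[-0.0008, -0.0011, 0.0203, 0.14, 0.03, -0.01] t 8.1 pos [0.5466 0.0717 0.0753] f [ 1.21 -0.88 -1.53] open 0.616
```

View pics/w3.png

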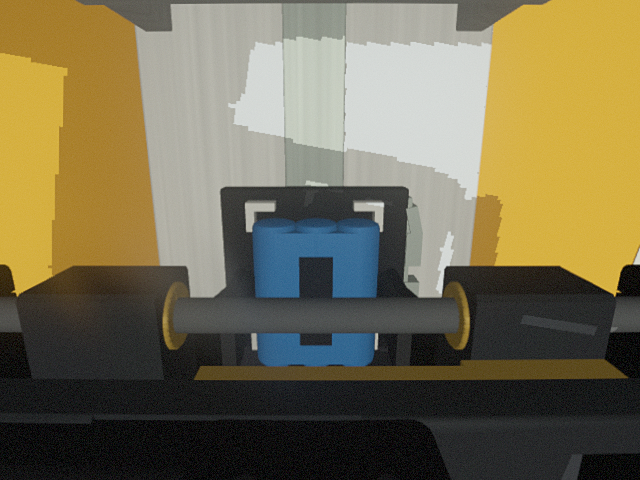

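The pack hangs over the nest between the lips, whose front edge is at row 201 and columns 246–383. The pack spans columns 254–378 with its front edge near row 218.

```bash
python3 -c "
from h import *
np.set_printoptions(precision=4,suppress=True)
c=cap('wrist');p=np.array(bot.read_state()['position'])
a=np.radians(9.9);ex=np.array([np.cos(a),np.sin(a),0]);ey=np.array([-np.sin(a),np.cos(a),0])
f=c['frame'];print('lip L',f[195:216:1,262].min(1).tolist(),'R',f[195:216:1,366].min(1).tolist())
print('pack',f[206:232,316,2].tolist())
print('row cols',f[207,238:290].min(1).tolist(),f[207,345:392].min(1).tolist())
for n,uv,z in [('lipF',(314.5,201),.04),('lipL',(246,207),.04),('lipR',(383,207),.04),('packF',(316,218),.0505),('packTL',(254,232),.0705),('packTR',(378,232),.0705)]:
  q=onz(c,uv,z)-p;print(n,q@ex,q@ey)
go(.5457,.0707,.055,9.9)
"
```

```text
lip L [57, 51, 53, 54, 52, 89, 106, 120, 156, 175, 175, 172, 175, 172, 172, 167, 123, 54, 47, 50, 49] R [53, 53, 54, 68, 65, 90, 105, 155, 189, 178, 173, 175, 176, 176, 176, 164, 108, 48, 42, 53, 46]
pack [54, 52, 38, 54, 54, 46, 53, 52, 48, 51, 48, 60, 79, 87, 88, 92, 95, 96, 99, 102, 102, 126, 145, 149, 151, 149]
row cols [53, 55, 49, 57, 54, 45, 73, 169, 174, 172, 173, 172, 171, 173, 173, 173, 171, 171, 170, 171, 171, 172, 174, 171, 175, 172, 173, 172, 173, 172, 169, 173, 175, 173, 177, 176, 129, 95, 54, 46, 50, 47, 52, 42, 46, 52, 48, 47, 52, 52, 44, 51] [52, 50, 51, 50, 44, 45, 54, 68, 98, 175, 178, 177, 174, 174, 175, 177, 174, 174, 173, 174, 176, 176, 173, 173, 176, 173, 175, 177, 173, 173, 173, 176, 173, 172, 173, 172, 182, 182, 103, 50, 51, 56, 55, 55, 51, 60, 53]
lipF 0.0002457651908512109 0.03816778085094164
lipL -0.032632544668779094 0.03526912975407171
lipR 0.03314226412929744 0.03527838104966309
packF 0.0009378312713458781 0.03203560747172582
packTL -0.024235486642356256 0.03035497930941391
packTR 0.026018152464793002 0.030356291606642532
[-0.0009, -0.001, 0.0204, 0.14, 0.04, -0.0] t 8.15 pos [0.5465 0.0717 0.0754] f [-0.21 -0.89 -0.65] open 0.616
```

play_rows([
  [[-0.0003, -0.0007, 0.0, 0, 0, 0], [-0.0003, -0.0007, 0.003, 0, 0, 0], [-0.0003, -0.0007, 0.006, 0, 0, 0], [-0.0003, -0.0007, 0.009, 0, 0, 0], [-0.0003, -0.0007, 0.012, 0, 0, 0], [-0.0003, -0.0007, 0.014, 0, 0, 0], [-0.0003, -0.0007, 0.016, 0, 0, 0], [-0.0003, -0.0007, 0.016, 0, 0, 0]],
])

```text
time_s: 8.82
position: [0.5447, 0.0717, 0.0576]
tcp_rot: [[-0.172, 0.985, -0.001], [0.985, 0.172, 0.0], [0.0, -0.001, -1.0]]
force: [0.4, -0.3, -0.3]
opening: 0.612
grasp_force: 30.0
```

```bash
python3 -c "
from h import *
for i in range(2):
  c=cap('wrist');go(.5457,.0707,.055,9.9)
"
```

```text
[-0.0011, 0.0008, 0.0028, -0.03, -0.01, 0.03] t 8.87 pos [0.5448 0.0717 0.0578] f [-0.48 -0.35 -1.59] open 0.614
[-0.0011, 0.0007, 0.003, -0.02, -0.01, 0.03] t 8.92 pos [0.5448 0.0717 0.058 ] f [ 0.04  1.32 -1.58] open 0.614
```

play_rows([
  [[0, 0, 0.001, 0, 0, 0], [0, 0, 0.0015, 0, 0, 0], [0, 0, 0.002, 0, 0, 0], [0, 0, 0.002, 0, 0, 0]],
])

```text
time_s: 9.25
position: [0.5451, 0.0717, 0.0573]
tcp_rot: [[-0.172, 0.985, 0.001], [0.985, 0.172, -0.0], [-0.0, 0.001, -1.0]]
force: [-1.5, 0.5, 6.6]
opening: 0.614
grasp_force: 30.0
```

```bash
python3 -c "
from h import *
for i in range(2):
  c=cap('wrist','w4.png');go(.5457,.0707,.055,9.9)
"
```

```text
[-0.0011, 0.0005, 0.0023, 0.04, 0.01, 0.03] t 9.3 pos [0.5451 0.0717 0.0573] f [-1.08  1.12  5.66] open 0.615
[-0.0011, 0.0005, 0.0023, 0.04, 0.01, 0.03] t 9.35 pos [0.5451 0.0717 0.0573] f [-1.41  0.49  6.91] open 0.621
```

Contact comes at 0.0573 m, which is the pick height plus 32 mm, so the pack is on the nest floor. Release.

play_rows([
  [[0, 0, 0, 0, 0, 0], [0, 0, -0.001, 0, 0, 0], [0, 0, -0.001, 0, 0, 0], [0, 0, -0.001, 0, 0, 0], [0, 0, -0.001, 0, 0, 0]],
], fingers=0.07)

```text
time_s: 9.77
position: [0.5449, 0.0717, 0.057]
tcp_rot: [[-0.172, 0.985, -0.0], [0.985, 0.172, -0.0], [-0.0, -0.0, -1.0]]
force: [0.0, -0.2, -0.3]
opening: 0.795
grasp_force: 0.0
```

play_rows([
  [[0, 0, -0.005, 0, 0, 0], [0, 0, -0.02, 0, 0, 0], [0, 0, -0.045, 0, 0, 0], [0, 0, -0.075, 0, 0, 0], [-0.03, 0, -0.09, 0, 0, 0], [-0.06, 0, -0.1, 0, 0, 0], [-0.065, 0, -0.1, 0, 0, 0], [-0.065, 0, -0.1, 0, 0, 0]],
])

```text
time_s: 10.43
position: [0.5571, 0.0059, 0.1582]
tcp_rot: [[-0.169, 0.986, 0.003], [0.986, 0.169, -0.001], [-0.001, 0.003, -1.0]]
force: [-0.2, 0.2, -0.7]
opening: 0.799
grasp_force: 0.0
```

```bash
python3 -c "
from h import *
c=cap('wrist');c=cap('wrist');c=cap('wrist','w5.png')
for x in finder.outline_of('wrist','pack')[:2]: print(x['confidence'],rect(c,x['pixels'],.052))
go(.5655,-.0475,.13,9.9);go(.5655,-.0475,.066,9.9)
"
```

```text
0.6 ((545.3193359375, 71.92596435546875), (53.97371292114258, 66.53510284423828), 9.866010665893555)
0.54 ((555.23486328125, 40.77473068237305), (95.3988037109375, 146.55242919921875), 9.96532154083252)
[-0.0573, 0.0007, 0.0262, -0.14, -0.07, 0.07] t 10.63 pos [0.5549 0.0088 0.1563] f [ 0.58  0.08 -0.35] open 0.806
[-0.0574, 0.0009, 0.0902, -0.14, -0.07, 0.07] t 10.63 pos [0.5549 0.0088 0.1563] f [ 0.58  0.08 -0.35] open 0.806
```

View pics/w5.png

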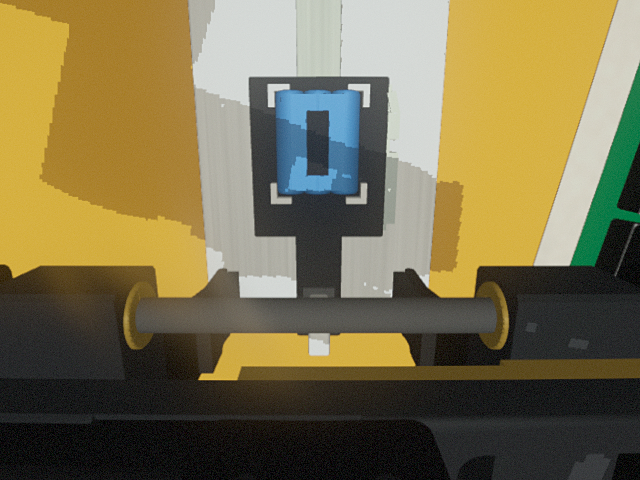

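The picture shows the pack seated inside all four lips at (318,142), with the handle below at (319,330), centred between the fingers. Next I grip the handle.

play_rows([
  [[-0.02, 0.001, 0.0, 0, 0, 0], [-0.045, 0.001, 0.005, 0, 0, 0], [-0.057, 0.001, 0.02, 0, 0, 0], [-0.057, 0.001, 0.04, 0, 0, 0], [-0.057, 0.001, 0.06, 0, 0, 0], [-0.057, 0.001, 0.078, 0, 0, 0], [-0.057, 0.001, 0.087, 0, 0, 0], [-0.057, 0.001, 0.09, 0, 0, 0]],
])

```text
time_s: 11.3
position: [0.5652, -0.0469, 0.0649]
tcp_rot: [[-0.174, 0.985, -0.005], [0.985, 0.174, 0.001], [0.002, -0.004, -1.0]]
force: [-0.0, -1.3, -0.6]
opening: 0.805
grasp_force: 0.0
```

play_rows([
  [[0, 0, 0, 0, 0, 0], [0, 0, 0, 0, 0, 0], [0, 0, 0, 0, 0, 0], [0, 0, 0, 0, 0, 0], [0, 0, 0, 0, 0, 0], [0, 0, 0, 0, 0, 0], [0, 0, 0, 0, 0, 0], [0, 0, 0, 0, 0, 0]],
], fingers=0.0)

```text
time_s: 11.97
position: [0.567, -0.0484, 0.0674]
tcp_rot: [[-0.172, 0.985, 0.0], [0.985, 0.172, -0.0], [-0.0, 0.0, -1.0]]
force: [0.8, 0.5, -0.6]
opening: 0.284
grasp_force: 0.0
```

```bash
python3 -c "
from h import *
c=cap('wrist')
r,n=None,0
for x in finder.outline_of('wrist','pack')[:2]: print(x['confidence'],rect(c,x['pixels'],.052))
go(.5655,-.0475,.066,9.9)
c=cap('top');
B=[onz(c,((x+.5)/5-.5+200,(y+.5)/5-.5+195),.084)[:2] for x,y in [(107,152),(235,132),(285,437),(155,455)]];print(np.mean(B,0))
"
```

```text
0.96 ((548.9393310546875, 52.78146743774414), (52.465675354003906, 30.77685546875), 9.945250511169434)
[0.0011, -0.0013, 0.0012, 0.01, 0.0, 0.02] t 12.07 pos [ 0.5669 -0.0484  0.0672] f [-1.04 -1.01 -0.34] open 0.188
[0.51678073 0.21794424]
```

play_rows([
  [[0, 0, 0, 0, 0, 0], [0, 0, 0, 0, 0, 0], [0, 0, 0, 0, 0, 0], [0, 0, 0, 0, 0, 0]],
], fingers=0.0)

```text
time_s: 12.45
position: [0.5669, -0.0484, 0.0672]
tcp_rot: [[-0.172, 0.985, 0.0], [0.985, 0.172, -0.0], [-0.0, -0.0, -1.0]]
force: [-0.3, -0.2, -0.1]
opening: 0.157
grasp_force: 30.0
```

play_rows([
  [[0.006, 0, 0, 0, 0, 0], [0.018, 0, 0, 0, 0, 0], [0.034, 0, 0, 0, 0, 0], [0.052, 0, 0, 0, 0, 0], [0.07, 0, 0, 0, 0, 0], [0.086, 0, 0, 0, 0, 0], [0.096, 0, 0, 0, 0, 0], [0.1, 0, 0, 0, 0, 0]],
])

```text
time_s: 13.12
position: [0.5493, 0.0521, 0.0672]
tcp_rot: [[-0.174, 0.985, 0.0], [0.985, 0.174, 0.0], [0.0, 0.0, -1.0]]
force: [-0.2, -2.3, 0.5]
opening: 0.159
grasp_force: 30.0
```

play_rows([
  [[0.002, 0, 0, 0, 0, 0], [0.004, 0, 0, 0, 0, 0], [0.006, 0, 0, 0, 0, 0], [0.008, 0, 0, 0, 0, 0], [0.01, 0, 0, 0, 0, 0], [0.012, 0, 0, 0, 0, 0], [0.014, 0, 0, 0, 0, 0], [0.016, 0, 0, 0, 0, 0]],
])

```text
time_s: 13.78
position: [0.5469, 0.0659, 0.0672]
tcp_rot: [[-0.172, 0.985, -0.0], [0.985, 0.172, -0.0], [-0.0, -0.0, -1.0]]
force: [0.6, -2.2, 2.5]
opening: 0.16
grasp_force: 30.0
```

```bash
cat > prog.py <<'E'
from h import *
c=cap('top','p.png')
s=bot.read_state();p=np.array(s['position']);a=np.radians(9.9);ey=np.array([-np.sin(a),np.cos(a),0]);ex=np.array([np.cos(a),np.sin(a),0])
q=p-[.5669,-.0484,.0672];f=np.array(s['force'])
print('t',s['time_s'],'travel mm',q@ey*1e3,'lat',q@ex*1e3,'z',p[2],'f along',f@ey,f@ex,f[2],'grip',s['grasp_force'])
E
python3 prog.py
```

```text
t 13.8333 travel mm 116.45889035422086 lat -0.09424018035323126 z 0.06714643659453351 f along -1.1946159671160652 -0.665328180614291 1.574741684459117 grip 30.00012951437384
```

play_rows([
  [[0.001, 0, 0, 0, 0, 0], [0.002, 0, 0, 0, 0, 0], [0.003, 0, 0, 0, 0, 0], [0.004, 0, 0, 0, 0, 0], [0.005, 0, 0, 0, 0, 0], [0.006, 0, 0, 0, 0, 0], [0.007, 0, 0, 0, 0, 0], [0.008, 0, 0, 0, 0, 0]],
])

```text
time_s: 14.5
position: [0.5457, 0.073, 0.0672]
tcp_rot: [[-0.173, 0.985, 0.0], [0.985, 0.173, -0.001], [-0.001, -0.0, -1.0]]
force: [-0.5, -6.5, 1.7]
opening: 0.162
grasp_force: 30.0
```

play_rows([
  [[0.001, 0, 0, 0, 0, 0], [0.002, 0, 0, 0, 0, 0], [0.003, 0, 0, 0, 0, 0], [0.004, 0, 0, 0, 0, 0], [0.005, 0, 0, 0, 0, 0], [0.006, 0, 0, 0, 0, 0], [0.007, 0, 0, 0, 0, 0], [0.008, 0, 0, 0, 0, 0]],
])

```text
time_s: 15.17
position: [0.5441, 0.0818, 0.0672]
tcp_rot: [[-0.172, 0.985, -0.0], [0.985, 0.172, 0.0], [0.0, -0.0, -1.0]]
force: [-0.7, -4.0, 2.2]
opening: 0.156
grasp_force: 30.0
```

```bash
python3 prog.py
```

```text
t 15.2167 travel mm 132.46547814245008 lat -0.10827979210486019 z 0.06715230330568209 f along -1.9351571450654594 -0.3139111280966285 2.0984559176709725 grip 30.00008246395737
```

play_rows([
  [[0.001, 0, 0, 0, 0, 0], [0.002, 0, 0, 0, 0, 0], [0.003, 0, 0, 0, 0, 0], [0.004, 0, 0, 0, 0, 0], [0.005, 0, 0, 0, 0, 0], [0.006, 0, 0, 0, 0, 0], [0.007, 0, 0, 0, 0, 0], [0.008, 0, 0, 0, 0, 0]],
])

```text
time_s: 15.88
position: [0.5427, 0.0897, 0.0671]
tcp_rot: [[-0.172, 0.985, -0.0], [0.985, 0.172, 0.0], [0.0, -0.0, -1.0]]
force: [-0.8, -2.5, 2.5]
opening: 0.16
grasp_force: 30.0
```

play_rows([
  [[0.0005, 0, 0, 0, 0, 0], [0.001, 0, 0, 0, 0, 0], [0.0015, 0, 0, 0, 0, 0], [0.002, 0, 0, 0, 0, 0], [0.0025, 0, 0, 0, 0, 0], [0.003, 0, 0, 0, 0, 0]],
])

```text
time_s: 16.38
position: [0.5422, 0.0926, 0.0672]
tcp_rot: [[-0.172, 0.985, -0.0], [0.985, 0.172, 0.0], [0.0, -0.0, -1.0]]
force: [-1.1, -3.3, 2.8]
opening: 0.161
grasp_force: 30.0
```

```bash
python3 prog.py;python3 prog.py
```

```text
t 16.4333 travel mm 143.23222646485937 lat -0.12020211095797526 z 0.06714798573861136 f along -2.685148926194562 -1.1338747491409098 2.7493044660877026 grip 30.000242083333433
t 16.4833 travel mm 143.21368541825746 lat -0.10687495834025423 z 0.06715728218181616 f along -1.9096858259135525 -1.4875814077503913 2.520496491611662 grip 30.0001661432907
```

play_rows([
  [[0.0005, 0, 0, 0, 0, 0], [0.001, 0, 0, 0, 0, 0], [0.0015, 0, 0, 0, 0, 0], [0.002, 0, 0, 0, 0, 0]],
])

```text
time_s: 16.82
position: [0.5418, 0.0947, 0.0671]
tcp_rot: [[-0.172, 0.985, -0.0], [0.985, 0.172, 0.0], [0.0, -0.0, -1.0]]
force: [-2.4, -2.4, 3.9]
opening: 0.158
grasp_force: 30.0
```

play_rows([
  [[0.0005, 0, 0, 0, 0, 0], [0.001, 0, 0, 0, 0, 0], [0.001, 0, 0, 0, 0, 0]],
])

```text
time_s: 17.07
position: [0.5416, 0.0962, 0.0671]
tcp_rot: [[-0.172, 0.985, -0.0], [0.985, 0.172, 0.001], [0.001, -0.0, -1.0]]
force: [-2.0, 1.1, 3.7]
opening: 0.162
grasp_force: 30.0
```

```bash
python3 prog.py;python3 prog.py
```

```text
t 17.1167 travel mm 146.80255745226756 lat -0.08502026178023106 z 0.0671307602430698 f along 2.1869309440070084 -1.5180774179582912 3.4008341933270247 grip 30.000494923442602
t 17.1667 travel mm 146.80924671002964 lat -0.12217730045967212 z 0.06711600377752744 f along 2.5593001322362188 -1.0701098187335871 4.380171171105928 grip 30.00028853304684
```

The force has flipped: the ball is now pulling the slide forward (the click). I'll follow it in until the force balances.

play_rows([
  [[0.0005, 0, 0, 0, 0, 0], [0.001, 0, 0, 0, 0, 0], [0.001, 0, 0, 0, 0, 0]],
])

```text
time_s: 17.42
position: [0.5414, 0.0971, 0.0671]
tcp_rot: [[-0.172, 0.985, -0.0], [0.985, 0.172, 0.001], [0.001, -0.0, -1.0]]
force: [-1.4, 3.7, 3.9]
opening: 0.161
grasp_force: 30.0
```

```bash
python3 prog.py;python3 prog.py;python3 prog.py
```

```text
t 17.4667 travel mm 147.69828447913048 lat -0.12013845392955247 z 0.06711430208116129 f along 4.676433192454799 -1.5319497402558655 3.330105804158501 grip 30.00057111494243
t 17.5167 travel mm 147.70908395291383 lat -0.11377375322957003 z 0.06712540037259904 f along 4.914499500796976 -1.6384009873192498 3.383875858421454 grip 30.000718706287444
t 17.5667 travel mm 147.70264392165797 lat -0.12400740375462585 z 0.06710271523188935 f along 5.993740405213977 -0.7211918559382886 3.314899926291925 grip 30.000571184791625
```

play_rows([
  [[0.0004, 0, 0, 0, 0, 0], [0.0008, 0, 0, 0, 0, 0], [0.0008, 0, 0, 0, 0, 0]],
])

```text
time_s: 17.82
position: [0.5412, 0.0979, 0.0671]
tcp_rot: [[-0.172, 0.985, -0.0], [0.985, 0.172, 0.001], [0.001, -0.0, -1.0]]
force: [-2.5, 7.4, 3.9]
opening: 0.163
grasp_force: 30.0
```

```bash
python3 prog.py;python3 prog.py;python3 prog.py
```

```text
t 17.8667 travel mm 148.69157819097754 lat -0.1080168119009968 z 0.06711789438440108 f along 7.33180667808897 -0.9204011869149555 3.9266295773149253 grip 30.001235674135387
t 17.9167 travel mm 148.68721339158938 lat -0.10681138458757192 z 0.06712762831765362 f along 5.25005409657284 -0.9527161205809566 3.893334504473906 grip 30.00095246359706
t 17.9667 travel mm 148.67304623440947 lat -0.11207841902439314 z 0.06711674689462804 f along 6.032400140902556 0.1627280222513121 3.538630229351689 grip 30.000933506526053
```

play_rows([
  [[0.0004, 0, 0, 0, 0, 0], [0.0008, 0, 0, 0, 0, 0], [0.0008, 0, 0, 0, 0, 0]],
])

```text
time_s: 18.22
position: [0.5412, 0.0983, 0.0671]
tcp_rot: [[-0.172, 0.985, -0.0], [0.985, 0.172, 0.0], [0.0, -0.0, -1.0]]
force: [-1.8, 5.5, 3.9]
opening: 0.162
grasp_force: 30.0
```

```bash
python3 prog.py;python3 prog.py;python3 prog.py
```

```text
t 18.2667 travel mm 148.9530066369113 lat -0.09890092274585441 z 0.06713781775877134 f along 4.520219627074809 -1.411429206276508 3.677553847260089 grip 30.000363984145224
t 18.3167 travel mm 148.96763359003288 lat -0.10428142336092044 z 0.06713356115707236 f along 4.2777794898362815 -0.27128386173770525 4.455730173221 grip 30.0004722783342
t 18.3667 travel mm 148.9698083371024 lat -0.11650190468183441 z 0.06711548162093425 f along 6.3605849218981545 -0.8316430484509487 3.702744867117201 grip 30.000542239286005
```

play_rows([
  [[0.0004, 0, 0, 0, 0, 0], [0.0008, 0, 0, 0, 0, 0], [0.0008, 0, 0, 0, 0, 0]],
])

```text
time_s: 18.62
position: [0.5411, 0.0987, 0.0671]
tcp_rot: [[-0.172, 0.985, -0.0], [0.985, 0.172, -0.0], [-0.0, -0.0, -1.0]]
force: [-1.9, 2.6, 4.1]
opening: 0.158
grasp_force: 30.0
```

```bash
python3 prog.py;python3 prog.py;python3 prog.py
```

```text
t 18.6667 travel mm 149.310929977165 lat -0.09941552487564148 z 0.06714142022232295 f along 2.6884573999035273 -1.2300092205279545 3.7051113585657784 grip 30.000181845389307
t 18.7167 travel mm 149.3053422449381 lat -0.09011256699457612 z 0.06712902988430805 f along 4.405731307772393 -2.8561963417448606 3.6075070457904386 grip 30.000120364129543
t 18.7667 travel mm 149.32754855110443 lat -0.11517906377591161 z 0.06711100207007464 f along 3.567242381599365 -1.673058965687504 3.3841027428872485 grip 30.000171046704054
```

play_rows([
  [[0.0004, 0, 0, 0, 0, 0], [0.0008, 0, 0, 0, 0, 0], [0.0008, 0, 0, 0, 0, 0], [0.0008, 0, 0, 0, 0, 0]],
])

```text
time_s: 19.1
position: [0.541, 0.0993, 0.0672]
tcp_rot: [[-0.173, 0.985, -0.0], [0.985, 0.173, -0.0], [-0.0, -0.0, -1.0]]
force: [-1.6, 0.7, 3.6]
opening: 0.155
grasp_force: 30.0
```

```bash
python3 prog.py;python3 prog.py;python3 prog.py
python3 -c "
from h import *
c=imaging.capture('wrist');cv2.imwrite('pics/end.png',c['frame'][:,:,::-1])
t=cap('top');a=cv2.resize(t['frame'][195:305,200:360],None,fx=5,fy=5)
b=cv2.resize(c['frame'],(733,550));cv2.imwrite('pics/e2.png',np.hstack([cv2.resize(a,(400,275)),cv2.resize(b,(366,275))])[:,:,::-1])"
```

```text
t 19.15 travel mm 149.9685962467755 lat -0.10494832519379951 z 0.06714595859361852 f along 0.2527911792412423 -0.795601026480997 3.49123029349469 grip 30.0000054622069
t 19.2 travel mm 150.022213111005 lat -0.06510495555710899 z 0.06713054892010117 f along 0.9867533950947627 -2.1973894269014127 4.401594355274845 grip 30.00008468516171
t 19.25 travel mm 150.0565761784138 lat -0.09724302822508579 z 0.06714753570672252 f along 1.338681697486487 -2.1216767115240605 4.022961861275602 grip 30.000162119977176
```

View pics/e2.png

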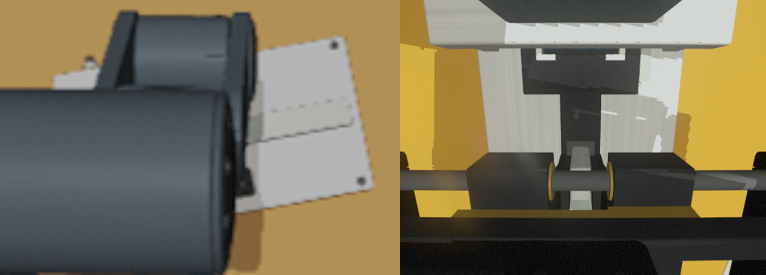

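The wrist half of the picture shows the slide under the head, the pack's rear edge inside the rear lips at (580,55), and the handle gripped at (580,175). The force along the rail is balanced at 150 mm of travel, which matches the predicted notch.

```bash
python3 -c "
from rig import bot
print(bot.hand_in())"
```

```text
the job is handed in; nothing more can be done
None
```

I handed the job in: the pack is seated in the nest, the slide sits in the notch after 150 mm of travel with about 1 N along the rail, and the gripper still holds the handle at 30 N; the hand-in gave no verdict.

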